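# Clear the finds viewer, then show it the dish

## Robot

A 6-joint arm with a two-finger parallel gripper is mounted at the origin on a cart in front of the work surface, level with it; the furniture and walls round the work are solid. World frame = base frame: x ahead of the robot, y to its left, z up, the work surface at z = 0. Lengths are in mm, angles in rad, forces in N, time in s.
With the tool pointing down it reaches from about 300 to 850 mm from the base axis. Payload 5.4 kg.
Tool frame: the origin (TCP) lies on the centre line of the jaws, within the pads' length; the fingertips stand 22 mm ahead of it and the grasp point (between the pads) lies 3 mm ahead of it; z points along the fingers, y is the direction in which the jaws open and shut (so a half turn about z gives the same grasp; the last joint's range is limited). The gripper opens to 85 mm and grips with 20 to 120 N. Pads are 22 mm wide; open, the fingers measure 114 mm over their backs; the gripper's body (76 mm by 85 mm) begins 54 mm behind the grasp point. The pads swing forward as they close: fully open they stand 13 mm farther back than shut.
Start: joints at [-1.432, 0.158, 1.597, -0, 1.386, -0.21], TCP at [196.494, -540.367, 223.299] pointing down, gripper open.
Joint ranges: [-2.91, 2.91], [-0.94, 2.29], [0.18, 2.7], [-1.29, 4.43], [0.17, 2.64], [-3, 3]. Speed limits (rad/s): [2.57, 2.57, 3.14, 3.14, 3.14, 3.14].

## Interface

Orientations are given as a rotation vector (axis times angle).
In Python, from rig import env, viewer, workorder gives the robot as it stands.
- The arm moves only by the tool play_rows, never from a script. Its argument "targets" is text: rows parted by semicolons, each of 7 numbers parted by spaces: the turn, a rotation vector about the tool's x, y, z in rad, then the shift along the tool's x, y, z in mm, then the finger opening in mm, from 0 to 85.4. A call has 1 to 5 rows; each row shifts and turns the commanded pose from where the row before left it, along the tool's axes as they then stand; what a row does not reach is not made up. A row lasts 1/10 s, in which the tool goes at most 50 mm and 8.59 degrees, less where a joint would pass 70% of its speed; a pose out of reach is approached as far as the arm can. A call is refused whole if a number of a shift passes 50 or a number of a turn 0.15, either way. A call with a gripper value outside its range is refused whole. The fingers move at their own pace and stop on an object; "grip_force" is the grip in N (left out, the last holds). Time passes only in rows, so rows that do not move let the fingers close. It gives the time, the measured TCP pose, the force and the opening at its end, in the units of the state.
- env.get_obs(): the state, without advancing time (a new reading comes with each control period).
- viewer.grab_frame(name): name is "scene" or "top" or "wrist"; returns a dict with "image" (420x560x3 uint8, red, green, blue), "vertical_fov" (degrees; the focal length in pixels is half the picture's height over the tangent of half this angle, whatever the lens; pixels are square), "cx", "cy" (the principal point, pixels), "extrinsics" (4x4, takes a point from camera to world coordinates). Camera axes: x right, y up, looking along -z (the intrinsics and any distortion apply to the point x, -y, -z); pixel columns grow to the right and rows downward; lengths in mm; the calibration is good to about 2 mm. A picture is of the moment at which its call begins. There is no depth.
- workorder.hand_in(): hands the job in, once; it reports no verdict.
The state is a dict: "time": time; "qpos": joint angles; "qvel": joint speeds; "tau": joint torques, N m; "tcp_pos": TCP position; "tool_rot": TCP orientation; "contact_force": force on the tool from outside, world axes, zero at the start; "ft_torque": the same for the moment, N m; "gripper_width": opening from 0.0 (shut) to 1.0 (fully open).
Only numpy, scipy, OpenCV 4.12 (cv2) and the standard library are available. Lean on these libraries where they do the work, as an engineer would, in place of code of your own. Each camera call takes 0.05 s, during which the arm holds its last target. There are 200 camera calls.

## Task

The viewer looks up through its glass, but a lump of concretion is sitting on the glass and a marker pen is lying across the dish of fragments. First move both the lump and the marker pen into the steel tray, so that they lie inside it, leaving the dish where it stands. Then lift the dish level over the middle of the glass, its underside at the height of the red pointer, hold it still there for two seconds, and set it gently down on the glass inside the white ring; drop neither dish nor lump, never tip the dish, and leave everything else on the bench where it is.

Things in the scene. Friction and masses are not known exactly. Their poses are not given: they have to be found in the camera images.
- viewer: White fixed flat box, 34 mm high, with a round glass on top. Origin on the lens axis (middle of the glass) at bench level; z up, +x towards the mast. It reaches from x = -75 to +121 mm, y = -65 to +65 mm. An 8 mm steel mast, 164 mm high, stands at x = +106 mm and carries a short red pointer aimed at the lens axis.
- glass_center (a point): Middle of the top of the round glass (100 mm across, top 36 mm above the bench). A white ring of 86 mm inner diameter is printed round it; the dish shall finally stand here, underside on the glass.
- view (a point): The viewing pose: point on the lens axis, 160 mm above the bench (124 mm above the glass), level with the red pointer. The dish's origin (middle of its underside) is to be held here. Axes as the viewer's.
- pointer_tip (a point): Tip of the red pointer, 160 mm above the bench, 70 mm from the lens axis on the mast's side; it marks the height for the dish's underside.
- dish: Clear round dish with small brown fragments fixed in it, 66 mm diameter, 13 mm high, 45 g; it behaves as a solid disc. Origin at the middle of its underside, z up. Grasp it across its rim. It starts on the bench to the left or right of the viewer.
- marker: Marker pen, red cap and white barrel, 135 mm long (own y axis), 17 mm thick, round, 16 g, at the start lying across the top of the dish, 13 mm above the bench. Origin in the middle of its length on its underside as it lies at the start.
- marker_mid (a point): Middle of the marker pen, on its long axis (8 mm above its underside). Grasp here, across the 17 mm thickness. Axes as the pen's.
- lump: Brown rough concretion lump, 38 x 41 mm and 23 mm high, 90 g, at the start sitting on the viewer's glass. Origin at the middle of its underside.
- tray: Fixed rectangular stainless tray, 256 mm long (own y axis), 126 mm wide (x), rim 19 mm high, on the side of the viewer away from the dish. Origin at the middle of its underside at bench level. Its flat floor is about 88 x 200 mm, about 3 mm above the bench.
- vial: Bystander: upright glass vial with red cap, 29 mm diameter, 72 mm high, at the back left. Origin at the middle of its underside.
- tape: Bystander: roll of tape lying flat, 96 mm diameter, 25 mm high, far right. Origin at the middle of its underside.

How it is judged:
By the outcome, as a careful person would: the job done as asked, in the order asked, and still so for the second after the job is handed in, with the robot touching nothing.
It also fails if it takes over 72 s, if anything falls off the work surface, if the arm or the gripper's body presses on something with over 40 N, if the wrist force passes 120 N, or if a joint passes its speed limit or range.

## Working session

There is one attempt and no reset: what is moved stays moved. The work goes in short steps, Python scripts to look and compute and a tool call to move; the robot and the scene stay as the last step left them, time stands still between calls to the robot, and variables do not carry over. Pictures are saved under pics/ and viewed, about 8 in all and at most 12, crops included, and the job is handed in when it is done.

Besides the shell and the picture viewer there is one more tool, called as name(argument=value, ...), one argument or row to a line, values as JSON. play_rows: Moves the arm, as the interface text tells. Its arguments: {"type":"object","properties":{"targets":{"type":"string"},"grip_force":{"type":"number"}},"required":["targets"]}

```bash
mkdir -p pics; ls
python3 - <<'E'
from rig import env, viewer, workorder
import cv2, numpy as np
o=env.get_obs(); print(o)
for n in ("top","scene"):
    f=viewer.grab_frame(n); cv2.imwrite(f"pics/{n}0.png",cv2.resize(f["image"][:,:,::-1],(784,588),interpolation=cv2.INTER_CUBIC))
    print({k:v for k,v in f.items() if k!="image"})
E
```

```text
pics
{'time': 0.0, 'qpos': array([-1.43208397e+00,  1.59055831e-01,  1.59825233e+00, -2.27663072e-05,
        1.38623171e+00, -2.10148708e-01]), 'qvel': array([-0.00075579, -0.00101023,  0.00015776, -0.00014787,  0.0005792 ,
        0.00081521]), 'tau': array([ 6.82704485e-04, -3.96000409e+01, -3.31430304e+01, -2.40562476e-04,
        8.07265547e-03, -8.44426864e-06]), 'tcp_pos': array([ 196.40828225, -539.74014381,  222.30306469]), 'tool_rot': array([-3.09200227e+00, -5.44883686e-01, -7.40558607e-05]), 'contact_force': array([-0.29445359,  0.53428064, -0.04122618]), 'ft_torque': array([0.01706744, 0.01787577, 0.00593917]), 'gripper_width': 1.000241439575423}
{'vertical_fov': 56.55561498331514, 'cx': 276.78478796098784, 'cy': 206.62067085403217, 'extrinsics': array([[-2.15665584e-02,  9.97025885e-01, -7.39883008e-02,
         4.86841463e+02],
       [-9.99741256e-01, -2.20422022e-02, -5.61802179e-03,
        -1.29179542e+02],
       [-7.23217823e-03,  7.38479954e-02,  9.97243285e-01,
         1.14289384e+03],
       [ 0.00000000e+00,  0.00000000e+00,  0.00000000e+00,
         1.00000000e+00]])}
{'vertical_fov': 53.895182464163994, 'cx': 272.65336735714817, 'cy': 211.82074399913785, 'extrinsics': array([[ 6.45759746e-01,  3.25757758e-01, -6.90562259e-01,
        -4.31314531e+02],
       [-7.63400082e-01,  2.58102026e-01, -5.92117944e-01,
        -9.91104813e+02],
       [-1.46514960e-02,  9.09541218e-01,  4.15355398e-01,
         7.09216971e+02],
       [ 0.00000000e+00,  0.00000000e+00,  0.00000000e+00,
         1.00000000e+00]])}
```

View pics/top0.png

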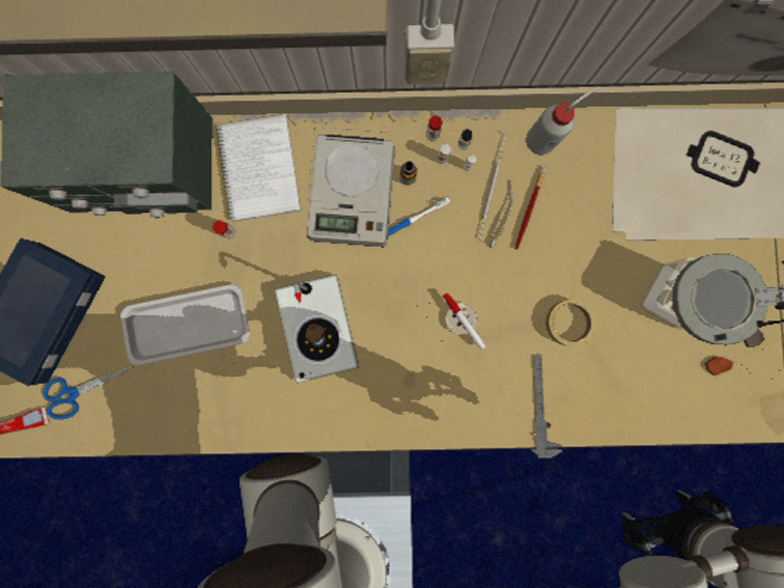

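View pics/scene0.png

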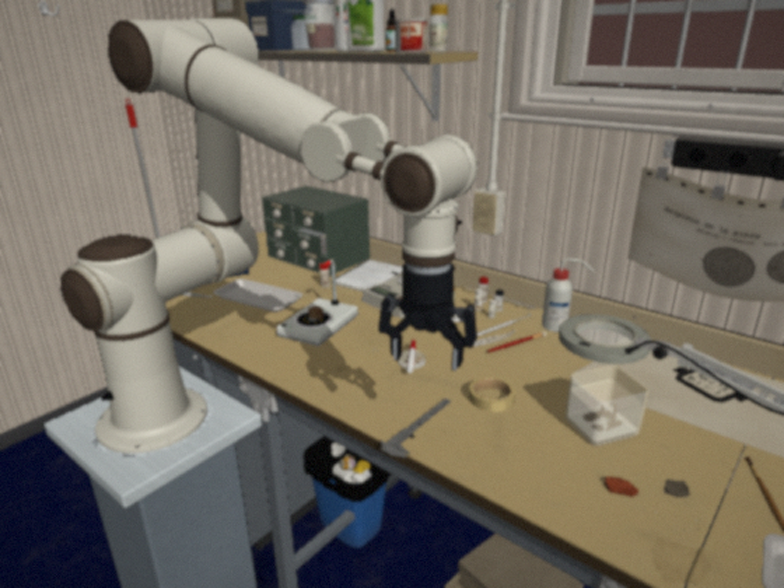

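The top view shows (in the 1.4x picture) the lump on the glass at about (318,337), the dish with the marker at (463,320), and the tray at (185,323). The viewer is between them, with its mast at the far side. Next I'll crop closer.

```bash
cat > h.py <<'E'
import numpy as np, cv2
from rig import env, viewer, workorder
from scipy.spatial.transform import Rotation as R
def ray(f,u,v):
    fl=210/np.tan(np.radians(f["vertical_fov"])/2); E=f["extrinsics"]
    return E[:3,3], E[:3,:3]@np.array([(u-f["cx"])/fl,-(v-f["cy"])/fl,-1])
def at(f,u,v,z):
    c,d=ray(f,u,v); return (c+d*(z-c[2])/d[2])[:2]
def proj(f,p):
    fl=210/np.tan(np.radians(f["vertical_fov"])/2); E=f["extrinsics"]
    q=E[:3,:3].T@(np.array(p,float)-E[:3,3]); return f["cx"]-fl*q[0]/q[2], f["cy"]+fl*q[1]/q[2]
def crop(f,x,y,w,h,s,name):
    cv2.imwrite("pics/"+name,cv2.resize(f["image"][y:y+h,x:x+w,::-1],None,fx=s,fy=s,interpolation=cv2.INTER_CUBIC))
def toolmove(p,yaw=None):
    "shift in tool axes to reach world TCP p"
    o=env.get_obs(); r=R.from_rotvec(o["tool_rot"]); print("shift",np.round(r.inv().apply(np.array(p)-o["tcp_pos"]),1),"tcp",o["tcp_pos"].round(1),"toolx",r.as_matrix()[:,0].round(3),"tooly",r.as_matrix()[:,1].round(3),"z",r.as_matrix()[:,2].round(3))
E
python3 - <<'E'
from h import *
f=viewer.grab_frame("top")
a=f["image"]
A=cv2.resize(a[185:285,80:180,::-1],None,fx=4,fy=4,interpolation=cv2.INTER_CUBIC)
B=cv2.resize(a[185:285,180:280,::-1],None,fx=4,fy=4,interpolation=cv2.INTER_CUBIC)
C=cv2.resize(a[195:265,300:370,::-1],None,fx=5.7,fy=5.7,interpolation=cv2.INTER_CUBIC)[:400]
cv2.imwrite("pics/ab.png",np.hstack([A,B])); cv2.imwrite("pics/c.png",C)
E
```

```text
(no output)
```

View pics/ab.png

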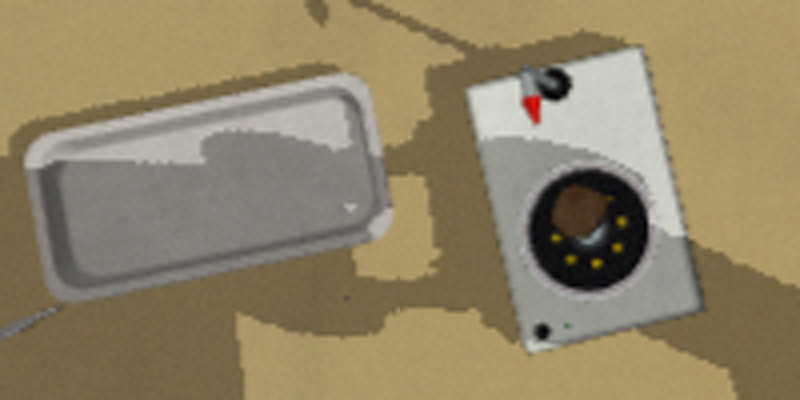

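View pics/c.png

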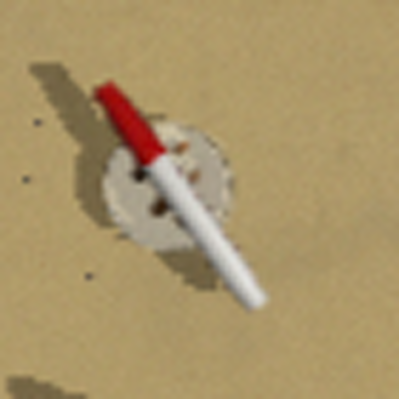

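Run:
```python
from h import *
f=viewer.grab_frame("top")
ab=lambda x,y,z:at(f,80+(x+.5)/4-.5,185+(y+.5)/4-.5,z).round(1)
c=lambda x,y,z:at(f,300+(x+.5)/5.7-.5,195+(y+.5)/5.7-.5,z).round(1)
print("glass",ab(588,230,36))
cs=[ab(*p,34) for p in [(467,88),(642,47),(703,310),(529,353)]];print("corners",cs,"mid",np.mean(cs,0))
m=(cs[0]+cs[1])/2-(cs[2]+cs[3])/2; print("yaw",np.degrees(np.arctan2(m[1],m[0])),np.hypot(*m))
print("ptr",ab(536,124,160),"lump",ab(580,210,50), "tray", ab(210,187,10),ab(25,140,19),ab(370,72,19),ab(392,230,19),ab(60,300,19))
a,b=c(104,88,21),c(258,303,21);print("dish",c(168,186,12),"marker",a,b,(a+b)/2,np.degrees(np.arctan2(*(a-b)[::-1])),np.hypot(*(a-b)))
```

```text
glass [471.5  21. ]
corners [array([574.2, 106.4]), array([600.8, -18.9]), array([413.5, -59.2]), array([386.1,  63.9])] mid [493.65  23.05]
yaw 12.438277801622947 192.21147208218346
ptr [540.5  36.2] lump [485.7  24.5] tray [508.1 298.8] [544.7 429.6] [588.5 179.8] [474.3 164.2] [429.4 402.7]
dish [ 507.7 -272.6] marker [ 557.6 -240.8] [ 448.  -314.7] [ 502.8  -277.75] 33.99060914379888 132.18687529403212
```

play_rows(
  targets="0 0 -0.122 0 0 0 85; 0 0 -0.122 0 0 0 85; 0 0 0 30 -4 0 85; 0 0 0 45 -5 0 85; 0 0 0 45 -5 0 85",
  grip_force=30,
)

```text
time: 0.7
tcp_pos: [288.7, -460.9, 223.0]
tool_rot: [-3.005, -0.915, -0.0]
contact_force: [0.9, -1.0, 0.1]
gripper_width: 0.999
```

play_rows(
  targets="0 0 0 45 -5 0 85; 0 0 0 45 -5 0 85; 0 0 0 45 -5 10 85; 0 0 0 45 -5 15 85; 0 0 0 45 -5 15 85",
)

```text
time: 1.2
tcp_pos: [462.2, -313.9, 183.0]
tool_rot: [3.004, 0.917, 0.001]
contact_force: [0.1, -0.7, 0.3]
gripper_width: 0.997
```

play_rows(
  targets="0 0 0 35 -4 15 85; 0 0 0 20 -3 15 85; 0 0 0 0 0 10 85; 0 0 0 0 0 0 85; 0 0 0 0 0 0 85",
)

```text
time: 1.7
tcp_pos: [501.9, -279.6, 143.5]
tool_rot: [3.005, 0.916, -0.0]
contact_force: [-0.8, 0.4, -0.2]
gripper_width: 0.999
```

Run:
```python
from h import *
f=viewer.grab_frame("wrist"); toolmove([503,-278,60]); o=env.get_obs()
r=R.from_rotvec(o["tool_rot"]); E=f["extrinsics"]; print(f["vertical_fov"],f["cx"],f["cy"],"cam in tool",r.inv().apply(E[:3,3]-o["tcp_pos"]).round(1),"\n",(r.inv().as_matrix()@E[:3,:3]).round(3))
print("tcp proj",proj(f,[*o["tcp_pos"][:2],21]))
crop(f,0,0,560,420,1.4,"w1.png")
```

```text
shift [ 1.8 -1.3 84.1] tcp [ 502.2 -280.   144.1] toolx [ 0.83   0.557 -0.   ] tooly [ 0.557 -0.83   0.001] z [ 0.001 -0.001 -1.   ]
69.06155725338358 282.2625670673974 210.16650330375896 cam in tool [  67.8    1.1 -151. ] 
 [[-0.001  0.963  0.27 ]
 [ 1.     0.     0.002]
 [ 0.002  0.27  -0.963]]
tcp proj (np.float64(281.4535981826259), np.float64(200.73141179633274))
```

View pics/w1.png

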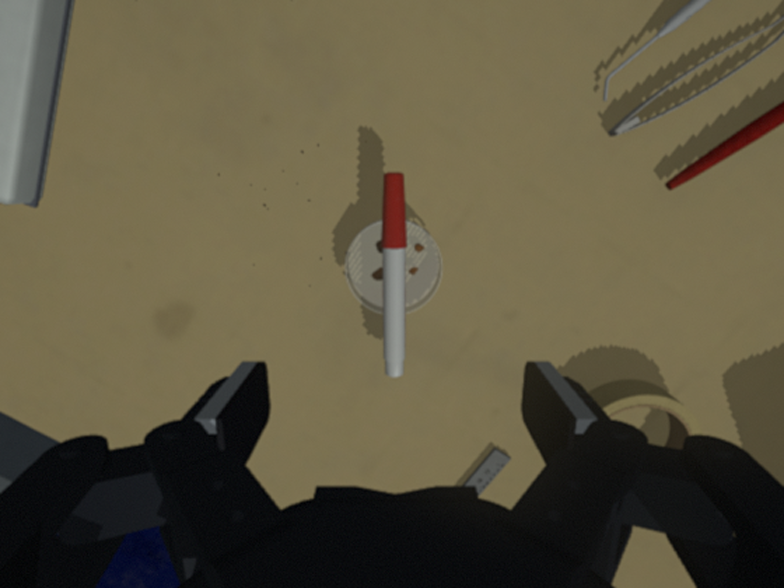

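play_rows(
  targets="0 0 0 2 -1 30 60; 0 0 0 0 0 30 40; 0 0 0 0 0 30 30; 0 0 0 0 0 4 28; 0 0 0 0 0 0 28",
)

```text
time: 2.25
tcp_pos: [503.2, -277.4, 49.7]
tool_rot: [-3.005, -0.916, 0.0]
contact_force: [-0.6, -0.4, 0.9]
gripper_width: 0.326
```

play_rows(
  targets="0 0 0 0 0 0 28; 0 0 0 0 0 2 28; 0 0 0 0 0 2 28; 0 0 0 0 0 2 28; 0 0 0 0 0 0 28",
)

```text
time: 2.75
tcp_pos: [503.5, -276.7, 43.2]
tool_rot: [-3.004, -0.918, 0.0]
contact_force: [-0.6, 0.2, 0.1]
gripper_width: 0.329
```

Run:
```python
from h import *
f=viewer.grab_frame("wrist"); crop(f,100,80,360,300,2,"w2.png"); o=env.get_obs();print(o["tcp_pos"],o["contact_force"],o["gripper_width"]*85.4)
```

```text
[ 503.58014886 -276.65820265   43.23222297] [ 0.74691441 -0.09791982  0.75998419] 28.02648903942173
```

View pics/w2.png

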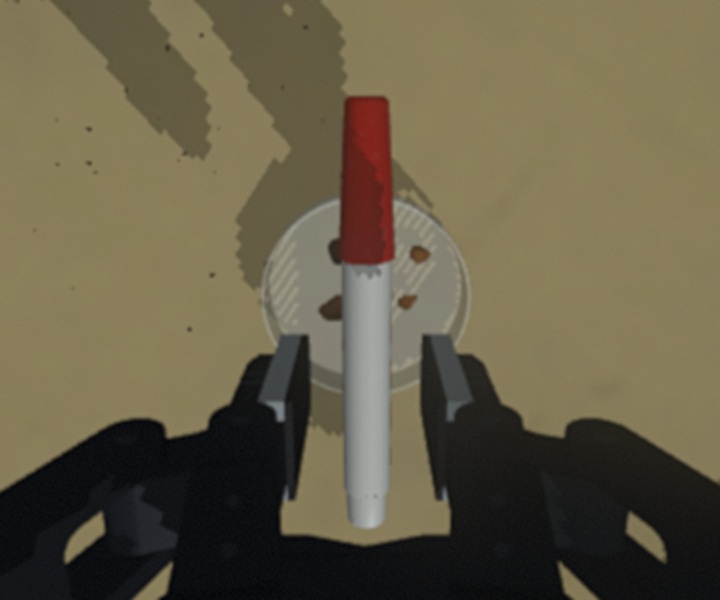

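play_rows(
  targets="0 0 0 0 0 2 28; 0 0 0 0 0 2 28; 0 0 0 0 0 1.5 28; 0 0 0 0 0 0 28; 0 0 0 0 0 0 28",
)

```text
time: 3.3
tcp_pos: [503.6, -276.8, 37.7]
tool_rot: [-3.004, -0.917, 0.0]
contact_force: [0.9, 0.1, -0.0]
gripper_width: 0.33
```

play_rows(
  targets="0 0 0 0 0 0 22; 0 0 0 0 0 0 18; 0 0 0 0 0 0 10; 0 0 0 0 0 0 10; 0 0 0 0 0 0 10",
)

```text
time: 3.8
tcp_pos: [503.7, -276.8, 37.8]
tool_rot: [3.005, 0.917, 0.0]
contact_force: [0.1, -0.2, 0.2]
gripper_width: 0.116
```

play_rows(
  targets="0 0 0 0 0 -2 10; 0 0 0 0 0 -4 10; 0 0 0 0 0 -10 10; 0 0 0 0 0 -10 10; 0 0 0 0 0 0 10",
)

```text
time: 4.3
tcp_pos: [505.0, -277.9, 66.3]
tool_rot: [3.001, 0.917, 0.004]
contact_force: [1.1, -0.7, -0.5]
gripper_width: 0.118
```

Run:
```python
from h import *
f=viewer.grab_frame("wrist"); crop(f,100,80,360,300,2,"w3.png"); o=env.get_obs();print(o["tcp_pos"],o["contact_force"],o["gripper_width"]*85.4)
```

```text
[ 504.54487006 -277.56064462   65.39157583] [-0.29587576  0.00431937 -0.3643328 ] 10.599720300258268
```

View pics/w3.png

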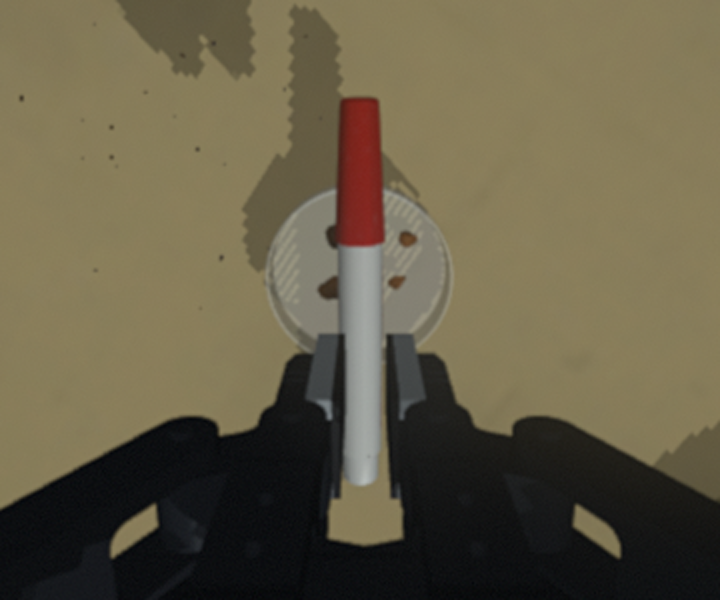

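The fingers closed to 10 mm above the pen and missed it. It still lies on the dish, so the tips end higher than I assumed. I'll go deeper and watch the force.

play_rows(
  targets="0 0 0 0 0 0 28; 0 0 0 -1 0 0 28; 0 0 0 0 0 14 28; 0 0 0 0 0 14 28; 0 0 0 0 0 2 28",
)

```text
time: 4.85
tcp_pos: [500.8, -275.7, 30.3]
tool_rot: [-3.0, -0.916, 0.005]
contact_force: [0.2, -0.2, -0.7]
gripper_width: 0.325
```

play_rows(
  targets="0 0 0 0 0 2 28; 0 0 0 0 0 0 28",
)

```text
time: 5.05
tcp_pos: [502.7, -277.2, 31.3]
tool_rot: [-3.004, -0.917, 0.001]
contact_force: [-0.1, -0.2, -0.2]
gripper_width: 0.331
```

play_rows(
  targets="0 0 0 0 0 2 28; 0 0 0 0 0 0 28",
)

```text
time: 5.25
tcp_pos: [503.0, -277.5, 30.0]
tool_rot: [3.004, 0.918, 0.0]
contact_force: [0.4, 0.3, -0.5]
gripper_width: 0.327
```

play_rows(
  targets="0 0 0 0 0 2 28; 0 0 0 0 0 0 28",
)

```text
time: 5.45
tcp_pos: [502.7, -277.3, 27.7]
tool_rot: [-3.004, -0.918, 0.0]
contact_force: [0.6, 0.5, 0.2]
gripper_width: 0.327
```

play_rows(
  targets="0 0 0 0 0 2 28; 0 0 0 0 0 0 28",
)

```text
time: 5.65
tcp_pos: [502.7, -277.2, 25.5]
tool_rot: [-3.004, -0.917, 0.0]
contact_force: [-0.8, 0.5, 0.3]
gripper_width: 0.324
```

Run:
```python
from h import *
o=env.get_obs();p=o["tcp_pos"];print(p)
f=viewer.grab_frame("scene"); 
u,v=proj(f,p);print(u,v,[proj(f,[503,-278,z]) for z in (0,21)], proj(f,[p[0],p[1],p[2]-22]))
x,y=int(u)-50,int(v)-70; crop(f,x,y,100,100,6,"s3.png");print(x,y)
```

```text
[ 502.65614981 -277.20925448   25.52810458]
293.4808500644348 252.57033210762918 [(np.float64(293.6860979527621), np.float64(259.32988306799183)), (np.float64(293.7277440360954), np.float64(253.8058879293214))] (np.float64(293.4388391665329), np.float64(258.3709221421145))
243 182
```

View pics/s3.png

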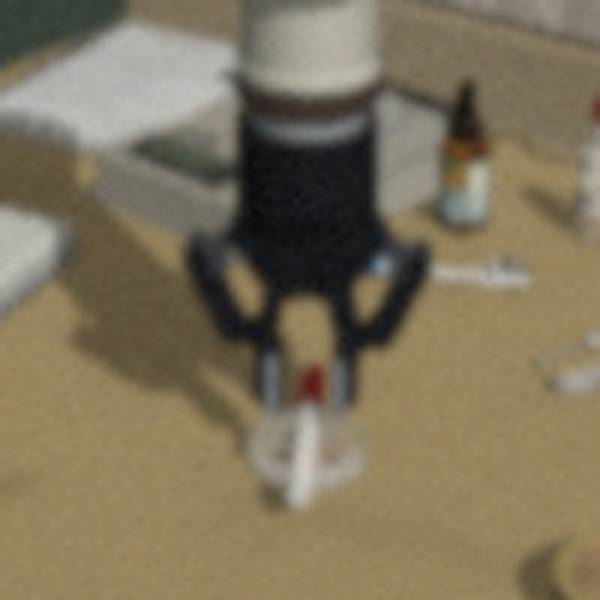

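play_rows(
  targets="0 0 0 0 0 2 28; 0 0 0 0 0 2 28; 0 0 0 0 0 2 28; 0 0 0 0 0 0 28",
)

```text
time: 6.1
tcp_pos: [502.5, -277.1, 19.3]
tool_rot: [-3.004, -0.917, 0.001]
contact_force: [-0.6, 0.1, -0.2]
gripper_width: 0.324
```

play_rows(
  targets="0 0 0 0 0 2 28; 0 0 0 0 0 0 28",
)

```text
time: 6.3
tcp_pos: [502.7, -277.2, 17.5]
tool_rot: [-3.004, -0.918, 0.0]
contact_force: [0.0, 0.0, 0.3]
gripper_width: 0.327
```

play_rows(
  targets="0 0 0 0 0 2 28; 0 0 0 0 0 0 28",
)

```text
time: 6.5
tcp_pos: [502.7, -277.2, 15.5]
tool_rot: [-3.004, -0.917, 0.0]
contact_force: [0.2, 0.0, -0.5]
gripper_width: 0.326
```

Run:
```python
from h import *
f=viewer.grab_frame("wrist"); o=env.get_obs();print(o["tcp_pos"],o["contact_force"],o["gripper_width"]*85.4)
W=cv2.resize(f["image"][80:380,140:420,::-1],None,fx=1.9,fy=1.9,interpolation=cv2.INTER_CUBIC)
s=viewer.grab_frame("scene");S=cv2.resize(s["image"][220:290,268:321,::-1],(int(570/70*53),570),interpolation=cv2.INTER_CUBIC)[:570]
S=S[:, :268];
S=cv2.resize(s["image"][225:285,270:298+22,::-1],(266,319),interpolation=cv2.INTER_CUBIC); P=np.zeros((570,266,3),np.uint8);P[:319]=S
cv2.imwrite("pics/ws.png",np.hstack([W,P]))
```

```text
[ 502.70651874 -277.28068717   15.64819178] [-0.02131693 -0.24750544 -0.46784208] 28.275721054603437
```

View pics/ws.png

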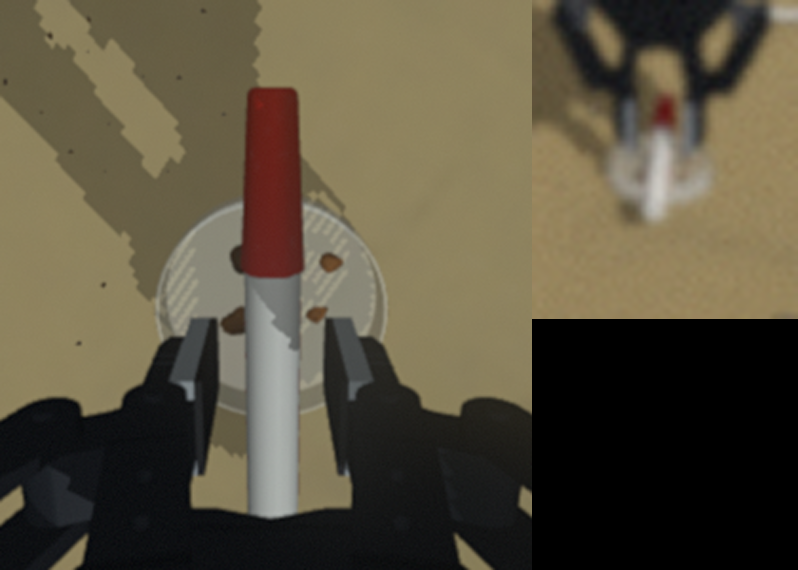

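Both cameras put the tips at about z 25, roughly 10 mm above the reported TCP. The pen is centred between the pads, so I need to go about 9 mm lower.

play_rows(
  targets="0 0 0 0 0 2 28; 0 0 0 0 0 2 28; 0 0 0 0 0 2 28; 0 0 0 0 0 0 28",
)

```text
time: 7.0
tcp_pos: [502.5, -277.1, 9.3]
tool_rot: [-3.004, -0.917, 0.001]
contact_force: [-0.4, -0.1, -0.0]
gripper_width: 0.329
```

play_rows(
  targets="0 0 0 0 0 2 28; 0 0 0 0 0 0 24; 0 0 0 0 0 0 20; 0 0 0 0 0 0 10; 0 0 0 0 0 0 10",
)

```text
time: 7.5
tcp_pos: [502.9, -277.4, 7.9]
tool_rot: [3.004, 0.918, 0.0]
contact_force: [-0.1, 0.7, 0.2]
gripper_width: 0.169
```

play_rows(
  targets="0 0 0 0 0 0 10; 0 0 0 0 0 0 10",
)

```text
time: 7.7
tcp_pos: [502.9, -277.5, 7.9]
tool_rot: [3.004, 0.918, 0.0]
contact_force: [-0.7, 0.8, 1.1]
gripper_width: 0.165
```

play_rows(
  targets="0 0 0 0 0 0 26; 0 0 0 0 0 0 26; 0 0 0 0 0 1.5 26; 0 0 0 0 0 1.5 26; 0 0 0 0 0 0 26",
)

```text
time: 8.2
tcp_pos: [502.6, -277.2, 4.4]
tool_rot: [-3.004, -0.917, 0.001]
contact_force: [0.5, 0.9, -0.0]
gripper_width: 0.306
```

play_rows(
  targets="0 0 0 0 0 0 20; 0 0 0 0 0 0 10; 0 0 0 0 0 0 10; 0 0 0 0 0 0 10; 0 0 0 0 0 0 10",
)

```text
time: 8.7
tcp_pos: [502.9, -277.4, 4.9]
tool_rot: [3.005, 0.918, 0.0]
contact_force: [0.5, 0.7, 0.5]
gripper_width: 0.169
```

play_rows(
  targets="0 0 0 0 0 -2 10; 0 0 0 0 0 -4 10; 0 0 0 0 0 -10 10; 0 0 0 0 0 -10 10; 0 0 0 0 0 0 10",
)

```text
time: 9.2
tcp_pos: [504.3, -278.5, 33.3]
tool_rot: [3.001, 0.917, 0.004]
contact_force: [0.6, -0.4, 0.5]
gripper_width: 0.173
```

Run:
```python
from h import *
f=viewer.grab_frame("wrist"); o=env.get_obs();print(o["tcp_pos"],o["contact_force"],o["gripper_width"]*85.4)
a=f["image"][80:380,140:420].astype(int)
red=(a[:,:,0]>90)&(a[:,:,1]<60); ys,xs=np.nonzero(red); print("red box x",xs.min(),xs.max(),"y",ys.min(),ys.max())
# cap width near its lower edge
for y in range(ys.min(),ys.max(),12): r=np.nonzero(red[y])[0]; print(y,r.min(),r.max()) if len(r) else None
```

```text
[ 503.74713974 -278.12471648   32.33567421] [ 0.15393197  1.05143787 -0.05836004] 14.483708449593822
red box x 130 158 y 47 153
47 130 153
59 131 152
71 131 151
83 131 151
95 131 152
107 131 152
119 131 151
131 131 151
143 130 151
```

play_rows(
  targets="0 0 0 0 0 -30 10; 0 0 0 0 0 -45 10; 0 0 0 0 0 -45 10; 0 0 0 0 0 -45 10; 0 0 0 0 0 -35 10",
  grip_force=40,
)

```text
time: 9.75
tcp_pos: [503.2, -277.6, 233.9]
tool_rot: [3.002, 0.917, 0.002]
contact_force: [1.1, -0.9, 0.1]
gripper_width: 0.166
```

play_rows(
  targets="0 0 0 14 -19 0 10; 0 0 0 24 -32 0 10; 0 0 0 25 -34 0 10; 0 0 0 25 -34 0 10; 0 0 0 25 -34 0 10",
)

```text
time: 10.25
tcp_pos: [510.7, -85.7, 230.6]
tool_rot: [-3.005, -0.917, 0.0]
contact_force: [1.2, 0.9, 0.3]
gripper_width: 0.162
```

play_rows(
  targets="0 0 0 25 -34 0 10; 0 0 0 25 -34 0 10; 0 0 0 25 -34 0 10; 0 0 0 25 -34 0 10; 0 0 0 25 -34 0 10",
)

```text
time: 10.75
tcp_pos: [519.4, 125.2, 230.6]
tool_rot: [-3.005, -0.918, 0.0]
contact_force: [-0.4, -0.7, -0.0]
gripper_width: 0.164
```

play_rows(
  targets="0 0 0 25 -34 0 10; 0 0 0 25 -34 0 10; 0 0 0 25 -34 0 10; 0 0 0 18 -24 0 10; 0 0 0 9 -14 0 10",
)

```text
time: 11.25
tcp_pos: [525.5, 298.8, 230.3]
tool_rot: [-3.003, -0.921, 0.001]
contact_force: [-0.3, -1.1, -0.9]
gripper_width: 0.163
```

play_rows(
  targets="0 0 -0.144 0 0 0 10; 0 0 -0.144 0 0 0 10; 0 0 -0.144 0 0 0 10; 0 0 -0.144 0 0 0 10; 0 0 -0.144 0 0 0 10",
)

```text
time: 11.75
tcp_pos: [526.2, 295.8, 230.6]
tool_rot: [2.484, 1.923, -0.001]
contact_force: [0.5, 0.4, -0.1]
gripper_width: 0.156
```

play_rows(
  targets="0 0 -0.144 0 0 0 10; 0 0 -0.144 0 0 0 10; 0 0 -0.144 0 0 0 10; 0 0 0 0 0 0 10; 0 0 0 0 0 0 10",
)

```text
time: 12.25
tcp_pos: [526.1, 296.1, 230.6]
tool_rot: [-2.025, -2.402, 0.001]
contact_force: [-0.7, -0.1, -0.8]
gripper_width: 0.161
```

Run:
```python
from h import *
toolmove([530,299,40]); o=env.get_obs(); print(o["gripper_width"]*85.4,o["qpos"].round(2),o["time"])
```

```text
shift [  2.3   4.4 190.6] tcp [526.1 296.1 230.6] toolx [-0.169  0.986 -0.   ] tooly [ 0.986  0.169 -0.   ] z [-0. -0. -1.]
13.747910950106586 [ 0.31  0.23  1.5  -0.    1.41  0.14] 12.25
```

play_rows(
  targets="0 0 0 0 0 30 10; 0 0 0 0 0 45 10; 0 0 0 0 0 45 10; 0 0 0 0 0 40 10; 0 0 0 0 0 30 10",
)

```text
time: 12.75
tcp_pos: [524.6, 295.8, 37.8]
tool_rot: [-2.023, -2.401, 0.005]
contact_force: [0.1, 0.1, -0.2]
gripper_width: 0.164
```

play_rows(
  targets="0 0 0 0 0 15 10; 0 0 0 0 0 10 10; 0 0 0 0 0 8 10; 0 0 0 0 0 4 10; 0 0 0 0 0 0 10",
)

```text
time: 13.25
tcp_pos: [526.7, 296.8, 4.4]
tool_rot: [2.02, 2.405, 0.002]
contact_force: [0.2, 0.7, 0.1]
gripper_width: 0.16
```

play_rows(
  targets="0 0 0 0 0 2 10; 0 0 0 0 0 2 10; 0 0 0 0 0 0 10",
)

```text
time: 13.55
tcp_pos: [526.2, 296.6, -0.1]
tool_rot: [2.02, 2.406, 0.0]
contact_force: [-1.1, 1.1, 1.2]
gripper_width: 0.164
```

play_rows(
  targets="0 0 0 0 0 2 10; 0 0 0 0 0 0 10",
)

```text
time: 13.75
tcp_pos: [526.0, 296.6, -2.4]
tool_rot: [-2.02, -2.406, 0.0]
contact_force: [1.1, -0.3, 0.2]
gripper_width: 0.161
```

play_rows(
  targets="0 0 0 0 0 1.5 10; 0 0 0 0 0 0 10",
)

```text
time: 13.95
tcp_pos: [526.0, 296.5, -3.9]
tool_rot: [-2.02, -2.406, 0.001]
contact_force: [0.1, 0.5, -0.0]
gripper_width: 0.164
```

play_rows(
  targets="0 0 0 0 0 1 10; 0 0 0 0 0 0 10",
)

```text
time: 14.15
tcp_pos: [526.2, 296.6, -4.6]
tool_rot: [2.02, 2.406, 0.0]
contact_force: [-0.2, -0.1, 1.1]
gripper_width: 0.165
```

play_rows(
  targets="0 0 0 0 0 0 20; 0 0 0 0 0 0 26; 0 0 0 0 0 0 26; 0 0 0 0 0 -10 26; 0 0 0 0 0 -30 26",
)

```text
time: 14.65
tcp_pos: [523.4, 295.6, 33.1]
tool_rot: [-2.018, -2.403, 0.009]
contact_force: [0.2, 0.1, 0.3]
gripper_width: 0.3
```

play_rows(
  targets="0 0 -0.144 0 0 -40 40; 0 0 -0.144 0 0 -40 85; 0 0 -0.144 0 0 -40 85; 0 0 -0.144 0 0 -40 85; 0 0 -0.144 0 0 -30 85",
)

```text
time: 15.15
tcp_pos: [526.9, 296.9, 229.5]
tool_rot: [1.033, 2.963, 0.004]
contact_force: [1.1, 1.1, 0.8]
gripper_width: 0.999
```

play_rows(
  targets="0 0 -0.144 0 0 0 85; 0 0 -0.144 0 0 0 85; 0 0 -0.144 0 0 0 85; 0 0 -0.144 0 0 0 85; 0 0 -0.144 0 0 0 85",
)

```text
time: 15.65
tcp_pos: [526.1, 296.6, 226.2]
tool_rot: [-0.077, 3.14, 0.0]
contact_force: [0.1, 0.6, 0.6]
gripper_width: 0.994
```

play_rows(
  targets="0 0 -0.144 0 0 0 85; 0 0 -0.034 0 0 0 85; 0 0 0 0 0 0 85; 0 0 0 0 0 0 85",
)

```text
time: 16.05
tcp_pos: [526.1, 296.6, 225.9]
tool_rot: [-0.345, 3.122, 0.0]
contact_force: [-0.4, 0.3, -0.6]
gripper_width: 0.995
```

Run:
```python
from h import *
toolmove([485.7,24.5,120]); o=env.get_obs(); print(o["gripper_width"]*85.4,o["qpos"].round(2),o["time"])
f=viewer.grab_frame("wrist"); a=f["image"].astype(int); red=(a[:,:,0]>90)&(a[:,:,1]<60)
n,l,s,c=cv2.connectedComponentsWithStats(red.astype(np.uint8)); 
for i in range(1,n):
    if s[i,4]>60: print(s[i],at(f,*c[i],12))
f=viewer.grab_frame("top"); a=f["image"].astype(int); red=(a[:,:,0]>90)&(a[:,:,1]<60)
n,l,s,c=cv2.connectedComponentsWithStats(red.astype(np.uint8)); 
for i in range(1,n):
    if s[i,4]>4: print(s[i],at(f,*c[i],12))
```

```text
shift [  99.  -256.7  105.8] tcp [526.1 296.6 225.9] toolx [-0.976 -0.218 -0.001] tooly [-0.218  0.976  0.   ] z [ 0.001  0.    -1.   ]
84.98040366322229 [ 0.31  0.23  1.51 -0.    1.4  -1.48] 16.05
[301 178  37  12 360] [518.35530343 338.46081322]
[178 315  10  15  86] [748.02116319 204.13744635]
[396  73  14  15 126] [ 938.06356364 -504.01765604]
[307  83   9   9  65] [ 925.10282286 -231.75137962]
[368 133  17  45 102] [ 718.02331256 -418.57661357]
[152 158  11  10  81] [709.62723943 226.62762527]
[211 209   4   6  18] [561.60638598  63.11156281]
[110 224  16   8  70] [519.0458665 340.0610745]
[505 255  18  13  89] [ 400.92517059 -797.83722679]
```

play_rows(
  targets="0 0 0 10 -25 0 85; 0 0 0 14 -37 0 85; 0 0 0 15 -39 0 85; 0 0 0 15 -39 0 85; 0 0 0 15 -39 0 85",
)

```text
time: 16.65
tcp_pos: [497.6, 105.4, 225.5]
tool_rot: [-0.347, 3.122, -0.0]
contact_force: [0.4, -0.8, 0.3]
gripper_width: 0.997
```

play_rows(
  targets="0 0 0 15 -39 0 85; 0 0 0 10 -25 20 85; 0 0 0 5 -14 25 85; 0 0 0 0 0 15 85; 0 0 0 0 0 0 85",
)

```text
time: 17.15
tcp_pos: [484.1, 24.0, 163.1]
tool_rot: [0.344, -3.118, -0.002]
contact_force: [-0.5, -0.0, -1.1]
gripper_width: 0.997
```

Run:
```python
from h import *
toolmove([485.7,24.5,120]); o=env.get_obs(); print(o["qpos"].round(2))
f=viewer.grab_frame("wrist"); np.save("f.npy",f,allow_pickle=True)
for p in [(485.7,24.5,48),(471.6,20,36)]: print(proj(f,p))
crop(f,80,60,400,300,2,"w5.png")
```

```text
shift [-1.9  0.1 43.1] tcp [484.1  24.  163.1] toolx [-0.976 -0.218  0.004] tooly [-0.218  0.976  0.002] z [-0.005  0.001 -1.   ]
[-0.2  -0.02  1.91  0.    1.26 -1.99]
(np.float64(283.7669768672315), np.float64(205.80662342698662))
(np.float64(282.2567220363617), np.float64(187.20496391593673))
```

View pics/w5.png

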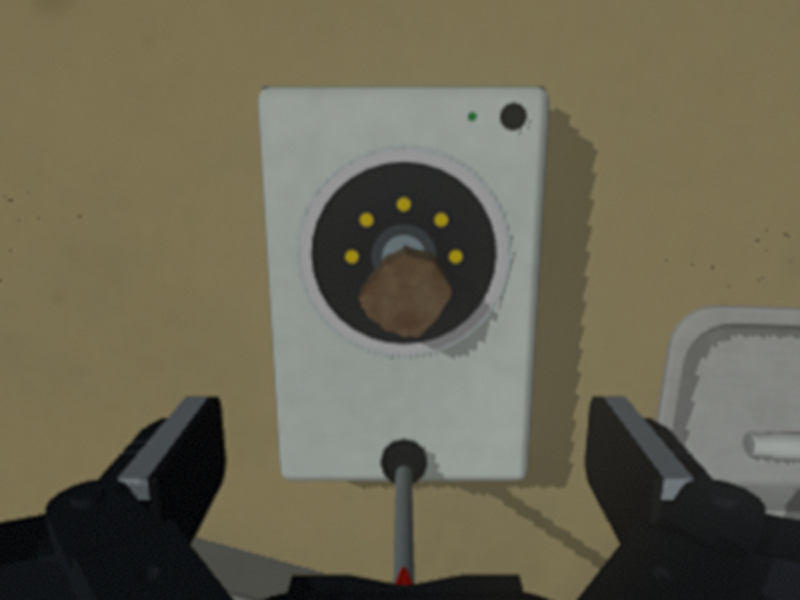

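play_rows(
  targets="0 0 0 2 0 20 85; 0 0 0 0 0 30 85; 0 0 0 0 0 30 75; 0 0 0 0 0 25 70; 0 0 0 0 0 12 70",
  grip_force=40,
)

```text
time: 17.7
tcp_pos: [483.6, 24.2, 47.4]
tool_rot: [0.348, -3.121, -0.001]
contact_force: [0.3, -0.6, -0.5]
gripper_width: 0.818
```

play_rows(
  targets="0 0 0 0 0 5 65; 0 0 0 0 0 5 60; 0 0 0 0 0 5 55; 0 0 0 0 0 0 52; 0 0 0 0 0 0 52",
)

```text
time: 18.2
tcp_pos: [484.5, 23.6, 33.9]
tool_rot: [-0.347, 3.121, -0.0]
contact_force: [-0.0, 0.3, 0.1]
gripper_width: 0.608
```

Run:
```python
from h import *
toolmove([482,23.6,30]); o=env.get_obs(); print(o["contact_force"].round(1),o["gripper_width"]*85.4)
```

```text
shift [2.4 0.5 3.9] tcp [484.5  23.6  33.9] toolx [-0.976 -0.219 -0.001] tooly [-0.219  0.976 -0.   ] z [ 0.001 -0.    -1.   ]
[-0.   0.3  0.1] 51.898392171130865
```

play_rows(
  targets="0 0 0 1 0 2 52; 0 0 0 0 0 2 48; 0 0 0 0 0 0 44; 0 0 0 0 0 0 38; 0 0 0 0 0 0 30",
)

```text
time: 18.7
tcp_pos: [483.0, 23.5, 29.5]
tool_rot: [0.347, -3.122, -0.0]
contact_force: [-0.8, 0.1, 2.5]
gripper_width: 0.45
```

play_rows(
  targets="0 0 0 0 0 0 25; 0 0 0 0 0 0 25; 0 0 0 0 0 0 25",
)

```text
time: 19.0
tcp_pos: [483.0, 23.5, 29.5]
tool_rot: [0.347, -3.122, -0.0]
contact_force: [-3.0, -0.5, 5.0]
gripper_width: 0.454
```

play_rows(
  targets="0 0 0 0 0 -1 25; 0 0 0 0 0 -3 25; 0 0 0 0 0 -6 25; 0 0 0 0 0 -10 25; 0 0 0 0 0 0 25",
)

```text
time: 19.5
tcp_pos: [484.5, 23.2, 51.1]
tool_rot: [-0.346, 3.119, -0.002]
contact_force: [0.1, -0.5, -1.1]
gripper_width: 0.458
```

Run:
```python
from h import *
o=env.get_obs(); print(o["tcp_pos"],o["contact_force"].round(1),o["gripper_width"]*85.4)
f=viewer.grab_frame("wrist"); a=f["image"].astype(int)
m=(a[:,:,0]-a[:,:,2]>25)&(a[:,:,0]<140)&(a[:,:,1]<100); m[:60]=0;m[330:]=0;m[:,:150]=0;m[:,420:]=0
n,l,s,c=cv2.connectedComponentsWithStats(m.astype(np.uint8))
for i in range(1,n):
    if s[i,4]>200: print(s[i],c[i])
```

```text
[484.49783669  23.23159229  51.12467166] [ 0.1 -0.5 -1.1] 39.11699734269643
[ 240  234   86   88 4772] [282.45725063 281.98407376]
[385 258  35  42 733] [399.22783083 281.76261937]
```

play_rows(
  targets="0 0 0 0 0 -20 25; 0 0 0 0 0 -30 25; 0 0 0 0 0 -30 25; 0 0 0 -3 13 -20 25; 0 0 0 -6 27 0 25",
)

```text
time: 20.05
tcp_pos: [485.8, 63.5, 153.1]
tool_rot: [-0.342, 3.116, -0.003]
contact_force: [0.4, 0.1, -0.5]
gripper_width: 0.458
```

play_rows(
  targets="0 0 0 -8 35 0 25; 0 0 0 -8 35 0 25; 0 0 0 -8 35 0 25; 0 0 0 -8 35 0 25; 0 0 0 -8 33 0 25",
)

```text
time: 20.55
tcp_pos: [483.7, 243.6, 149.1]
tool_rot: [0.347, -3.122, -0.0]
contact_force: [0.5, 0.2, -1.5]
gripper_width: 0.454
```

play_rows(
  targets="0 0 0 -7 28 0 25; 0 0 0 -5 20 0 25; 0 0 0 0 0 20 25; 0 0 0 0 0 30 25; 0 0 0 0 0 0 25",
)

```text
time: 21.05
tcp_pos: [481.6, 290.5, 94.8]
tool_rot: [0.346, -3.113, 0.003]
contact_force: [-0.5, 0.5, -2.1]
gripper_width: 0.456
```

Run:
```python
from h import *
toolmove([487,291,15]); o=env.get_obs(); print(o["contact_force"].round(1),o["gripper_width"]*85.4)
```

```text
shift [-6.1 -0.6 79.8] tcp [481.6 290.5  94.8] toolx [-0.976 -0.22   0.009] tooly [-0.22   0.976 -0.001] z [-0.009 -0.003 -1.   ]
[-0.5  0.5 -2.1] 38.92919596444568
```

play_rows(
  targets="0 0 0 -4 0 20 25; 0 0 0 0 0 30 25; 0 0 0 0 0 20 25; 0 0 0 0 0 10 25; 0 0 0 0 0 8 25",
)

```text
time: 21.55
tcp_pos: [489.6, 292.4, 11.6]
tool_rot: [-0.346, 3.122, 0.0]
contact_force: [-1.1, -0.3, -0.3]
gripper_width: 0.46
```

play_rows(
  targets="0 0 0 0 0 4 25; 0 0 0 0 0 0 25; 0 0 0 0 0 0 25",
)

```text
time: 21.85
tcp_pos: [489.9, 292.7, 8.3]
tool_rot: [-0.347, 3.121, 0.001]
contact_force: [0.3, 0.4, -0.3]
gripper_width: 0.451
```

play_rows(
  targets="0 0 0 0 0 2 25; 0 0 0 0 0 0 25",
)

```text
time: 22.05
tcp_pos: [489.4, 292.5, 5.6]
tool_rot: [-0.347, 3.122, 0.0]
contact_force: [0.0, 0.3, -0.7]
gripper_width: 0.452
```

play_rows(
  targets="0 0 0 3 0 2 25; 0 0 0 0 0 2 25; 0 0 0 0 0 0 25",
)

```text
time: 22.35
tcp_pos: [485.7, 291.6, 0.9]
tool_rot: [0.347, -3.122, 0.0]
contact_force: [-0.2, -0.1, -1.6]
gripper_width: 0.455
```

play_rows(
  targets="0 0 0 0 0 2 25; 0 0 0 0 0 0 25",
)

```text
time: 22.55
tcp_pos: [486.0, 291.7, -1.0]
tool_rot: [0.347, -3.122, 0.0]
contact_force: [-0.5, -0.0, -1.3]
gripper_width: 0.457
```

play_rows(
  targets="0 0 0 0 0 1.5 25; 0 0 0 0 0 0 25",
)

```text
time: 22.75
tcp_pos: [486.1, 291.7, -2.4]
tool_rot: [0.347, -3.122, 0.0]
contact_force: [0.2, 0.2, -1.4]
gripper_width: 0.459
```

play_rows(
  targets="0 0 0 0 0 1.5 25; 0 0 0 0 0 0 25",
)

```text
time: 22.95
tcp_pos: [486.5, 291.8, -3.5]
tool_rot: [-0.347, 3.122, 0.0]
contact_force: [-0.6, 0.3, 0.7]
gripper_width: 0.451
```

play_rows(
  targets="0 0 0 0 0 0 45; 0 0 0 0 0 0 52; 0 0 0 0 0 -5 54; 0 0 0 0 0 -25 54; 0 0 0 0 0 -40 60",
)

```text
time: 23.45
tcp_pos: [483.8, 290.9, 64.7]
tool_rot: [0.346, -3.116, 0.002]
contact_force: [0.2, 0.6, 0.4]
gripper_width: 0.704
```

play_rows(
  targets="0 0 0 0 0 -45 85; 0 0 0 0 0 -45 85; 0 0 0 3 -15 -40 85; 0 0 0 5 -30 0 85; 0 0 0 7 -37 0 85",
)

```text
time: 23.95
tcp_pos: [490.6, 208.5, 198.9]
tool_rot: [-0.35, 3.117, 0.001]
contact_force: [0.9, -1.0, -1.1]
gripper_width: 0.994
```

play_rows(
  targets="0 0 0 7 -40 0 85; 0 0 0 7 -40 0 85; 0 0 0 7 -40 0 85; 0 0 0 7 -40 0 85; 0 0 0 7 -40 0 85",
)

```text
time: 24.45
tcp_pos: [499.2, 4.0, 196.9]
tool_rot: [-0.347, 3.122, -0.0]
contact_force: [0.6, 0.5, 0.6]
gripper_width: 0.996
```

play_rows(
  targets="0 0 0 7 -40 0 85; 0 0 0 7 -40 0 85; 0 0 0 7 -40 0 85; 0 0 0 7 -40 0 85; 0 0 0 7 -40 0 85",
)

```text
time: 24.95
tcp_pos: [508.9, -198.9, 196.8]
tool_rot: [-0.346, 3.122, -0.001]
contact_force: [1.1, -0.0, -1.4]
gripper_width: 0.996
```

play_rows(
  targets="0 0 0 7 -37 10 85; 0 0 0 6 -25 20 85; 0 0 0 3 -12 20 85; 0 0 0 0 0 10 85; 0 0 0 0 0 0 85",
)

```text
time: 25.45
tcp_pos: [508.6, -271.7, 134.7]
tool_rot: [0.346, -3.12, -0.005]
contact_force: [-0.6, -0.1, -0.3]
gripper_width: 0.998
```

Run:
```python
from h import *
toolmove([507.7,-272.6,120]); o=env.get_obs(); print(o["qpos"].round(2),o["time"])
f=viewer.grab_frame("wrist"); t=viewer.grab_frame("top")
print(proj(f,[507.7,-272.6,13]),proj(f,[507.7,-272.6,0]))
W=cv2.resize(f["image"][60:360,80:480,::-1],(533,400),interpolation=cv2.INTER_CUBIC)
T=cv2.resize(t["image"][195:265,85:140,::-1],(267,340),interpolation=cv2.INTER_CUBIC); P=np.zeros((400,267,3),np.uint8);P[:340]=T
cv2.imwrite("pics/w6.png",np.hstack([W,P]))
```

```text
shift [ 1.1 -0.8 14.7] tcp [ 508.6 -271.7  134.7] toolx [-0.976 -0.219  0.002] tooly [-0.219  0.976  0.003] z [-0.003  0.003 -1.   ]
[-0.7   0.25  1.68  0.    1.22 -2.49] 25.45
(np.float64(282.6027279949048), np.float64(200.76574748360198)) (np.float64(282.54154021752544), np.float64(197.57474322538812))
```

View pics/w6.png

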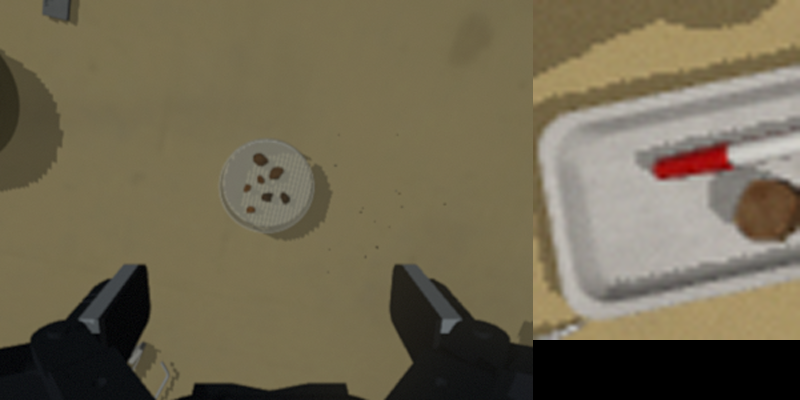

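play_rows(
  targets="0 0 0 1 -2 20 85; 0 0 0 0 0 30 85; 0 0 0 0 0 30 85; 0 0 0 0 0 20 80; 0 0 0 0 0 0 78",
)

```text
time: 26.05
tcp_pos: [508.0, -272.9, 34.5]
tool_rot: [0.348, -3.119, -0.005]
contact_force: [-0.9, 0.2, -1.0]
gripper_width: 0.918
```

Run:
```python
from h import *
viewer.grab_frame("wrist");toolmove([508,-274.2,10]); f=viewer.grab_frame("wrist")
o=env.get_obs(); print(o["gripper_width"]*85.4)
a=f["image"].astype(np.uint8); g=cv2.GaussianBlur(cv2.cvtColor(a,cv2.COLOR_RGB2GRAY),(5,5),0)
c=cv2.HoughCircles(g,cv2.HOUGH_GRADIENT,1.2,50,param1=60,param2=15,minRadius=45,maxRadius=75)
print(c[0][:4] if c is not None else None)
for z in (0,13): print(proj(f,[508,-274.2,z]), proj(f,[*o["tcp_pos"][:2],z]), np.linalg.norm(np.array(proj(f,[508,-274.2,z]))-proj(f,[508,-241.2,z])))
```

```text
shift [ 1.2  0.1 26.5] tcp [ 509.2 -274.1   36.5] toolx [-0.975 -0.221  0.001] tooly [-0.221  0.975  0.001] z [-0.001  0.001 -1.   ]
77.8092852467267
[[281.40002  234.6       50.760002]
 [ 88.200005 369.        64.56    ]
 [372.6      311.40002   50.16    ]
 [245.40001  299.40002   67.68    ]]
(np.float64(284.5945968160211), np.float64(231.47873211700755)) (np.float64(282.67254150066566), np.float64(234.1840612016003)) 49.93957181789687
(np.float64(284.7744558898137), np.float64(238.5974591185793)) (np.float64(282.7232044876807), np.float64(241.46495864708112)) 53.24058260179318
```

play_rows(
  targets="0 0 0 0.5 -0.5 12 76; 0 0 0 0 0 10 76; 0 0 0 0 0 6 76; 0 0 0 0 0 4 76; 0 0 0 0 0 0 76",
)

```text
time: 26.65
tcp_pos: [508.3, -275.3, 3.5]
tool_rot: [0.346, -3.121, -0.002]
contact_force: [-0.4, 0.6, 0.6]
gripper_width: 0.893
```

play_rows(
  targets="0 0 0 0 0 2 76; 0 0 0 0 0 2 76; 0 0 0 0 0 0 76",
)

```text
time: 26.95
tcp_pos: [508.7, -275.6, 0.2]
tool_rot: [0.347, -3.122, -0.0]
contact_force: [0.1, 0.6, -0.8]
gripper_width: 0.891
```

play_rows(
  targets="0 0 0 0 0 2 75; 0 0 0 0 0 0 75; 0 0 0 0 0 0 75",
)

```text
time: 27.25
tcp_pos: [508.7, -275.6, -1.7]
tool_rot: [0.347, -3.122, -0.0]
contact_force: [0.0, -0.1, -0.2]
gripper_width: 0.878
```

play_rows(
  targets="0 0 0 0 0 2 75; 0 0 0 0 0 0 75",
)

```text
time: 27.45
tcp_pos: [508.6, -275.5, -4.0]
tool_rot: [0.347, -3.122, -0.001]
contact_force: [-0.3, 1.0, -0.5]
gripper_width: 0.879
```

play_rows(
  targets="0 0 0 0 0.5 0 71; 0 0 0 0 0 2 71; 0 0 0 0 0 0 71; 0 0 0 0 0 0 71",
)

```text
time: 27.85
tcp_pos: [508.6, -275.1, -5.8]
tool_rot: [0.347, -3.122, -0.0]
contact_force: [0.6, -0.1, -0.0]
gripper_width: 0.83
```

play_rows(
  targets="0 0 0 0 0 2 71; 0 0 0 0 0 0 71",
)

```text
time: 28.05
tcp_pos: [508.5, -275.1, -8.0]
tool_rot: [0.347, -3.122, -0.001]
contact_force: [-0.3, -0.5, -0.1]
gripper_width: 0.831
```

play_rows(
  targets="0 0 0 0 0 1.5 71; 0 0 0 0 0 0 71",
)

```text
time: 28.25
tcp_pos: [508.5, -275.1, -9.4]
tool_rot: [0.347, -3.122, -0.0]
contact_force: [-1.0, -0.2, -0.6]
gripper_width: 0.829
```

play_rows(
  targets="0 0 0 0 0 1.5 71; 0 0 0 0 0 0 71",
)

```text
time: 28.45
tcp_pos: [508.5, -275.0, -10.9]
tool_rot: [0.347, -3.122, -0.0]
contact_force: [-0.6, 0.2, 0.7]
gripper_width: 0.83
```

play_rows(
  targets="0 0 0 0 0 1.5 71; 0 0 0 0 0 0 71",
)

```text
time: 28.65
tcp_pos: [508.5, -275.1, -12.4]
tool_rot: [0.347, -3.122, -0.0]
contact_force: [-0.4, -0.1, 0.5]
gripper_width: 0.832
```

play_rows(
  targets="0 0 0 0 0 1 71; 0 0 0 0 0 0 71",
)

```text
time: 28.85
tcp_pos: [508.6, -275.1, -13.3]
tool_rot: [0.347, -3.122, -0.0]
contact_force: [-0.1, 0.6, -1.1]
gripper_width: 0.833
```

play_rows(
  targets="0 0 0 0 0 0 68; 0 0 0 0 0 0 66; 0 0 0 0 0 0 62; 0 0 0 0 0 0 55; 0 0 0 0 0 0 55",
  grip_force=40,
)

```text
time: 29.35
tcp_pos: [509.0, -275.5, -12.6]
tool_rot: [-0.347, 3.122, -0.001]
contact_force: [-1.5, 1.1, 5.4]
gripper_width: 0.744
```

play_rows(
  targets="0 0 0 0 0 0 55; 0 0 0 0 0 0 55",
)

```text
time: 29.55
tcp_pos: [509.1, -275.5, -12.7]
tool_rot: [-0.347, 3.122, -0.001]
contact_force: [0.6, 1.5, 5.9]
gripper_width: 0.745
```

play_rows(
  targets="0 0 0 0 0 -1 55; 0 0 0 0 0 -2 55; 0 0 0 0 0 -4 55; 0 0 0 0 0 -6 55; 0 0 0 0 0 0 55",
)

```text
time: 30.05
tcp_pos: [509.3, -275.7, 0.9]
tool_rot: [-0.347, 3.121, -0.002]
contact_force: [0.1, -1.6, -0.9]
gripper_width: 0.741
```

Run:
```python
from h import *
f=viewer.grab_frame("wrist");o=env.get_obs(); print(o["tcp_pos"],o["contact_force"].round(1),o["gripper_width"]*85.4)
g=cv2.GaussianBlur(cv2.cvtColor(f["image"],cv2.COLOR_RGB2GRAY),(5,5),0)
c=cv2.HoughCircles(g,cv2.HOUGH_GRADIENT,1.2,50,param1=60,param2=15,minRadius=50,maxRadius=80)
print(c[0][:3] if c is not None else None)
p=o["tcp_pos"]
for z in (13,26): print(proj(f,[p[0],p[1],p[2]+z]),proj(f,[p[0],p[1],z-13]))
crop(f,80,60,400,300,2,"w7.png")
```

```text
[ 509.12127573 -275.52856131    0.51494451] [ 0.1 -1.  -0.9] 63.49007938080201
[[280.2     279.       72.68   ]
 [113.4     349.80002  51.92   ]
 [450.6     348.6      51.08   ]]
(np.float64(285.6390250748344), np.float64(266.434735121126)) (np.float64(285.4070420458869), np.float64(255.27425873289002))
(np.float64(285.90300357208923), np.float64(279.1344821628825)) (np.float64(285.6294607077692), np.float64(265.97460278608395))
```

play_rows(
  targets="0 0 0 0 0 -12 55; 0 0 0 0 0 -20 55; 0 0 0 0 0 -25 55; 0 0 0 0 0 -25 55; 0 0 0 0 0 -25 55",
)

```text
time: 30.6
tcp_pos: [508.6, -275.1, 108.5]
tool_rot: [-0.347, 3.122, -0.0]
contact_force: [0.1, 0.0, -1.7]
gripper_width: 0.741
```

play_rows(
  targets="0 0 0 0 0 -20 55; 0 0 0 0 0 -14 55; 0 0 0 0 0 -8 55; 0 0 0 -1 8 0 55; 0 0 0 -1 16 0 55",
)

```text
time: 31.1
tcp_pos: [504.8, -250.8, 147.9]
tool_rot: [0.345, -3.122, -0.002]
contact_force: [-0.2, 0.1, -1.1]
gripper_width: 0.744
```

play_rows(
  targets="0 0 0 -2 24 0 55; 0 0 0 -3 28 0 55; 0 0 0 -3 28 0 55; 0 0 0 -3 28 0 55; 0 0 0 -3 28 0 55",
)

```text
time: 31.6
tcp_pos: [487.5, -112.8, 147.1]
tool_rot: [0.347, -3.12, -0.003]
contact_force: [0.7, -0.3, -0.8]
gripper_width: 0.744
```

play_rows(
  targets="0 0 0 -3 28 0 55; 0 0 0 -3 28 0 55; 0 0 0 -3 28 0 55; 0 0 0 -2 22 0 55; 0 0 0 -1 15 0 55",
)

```text
time: 32.1
tcp_pos: [472.4, 7.7, 147.3]
tool_rot: [0.349, -3.119, -0.002]
contact_force: [0.9, -1.3, -0.9]
gripper_width: 0.744
```

play_rows(
  targets="0 0 0 0 8 0 55; 0 0 0 0 0 0 55; 0 0 0 0 0 0 55; 0 0 0 0 0 0 55",
)

```text
time: 32.5
tcp_pos: [472.7, 12.2, 148.8]
tool_rot: [-0.345, 3.123, -0.0]
contact_force: [0.4, -0.5, -0.0]
gripper_width: 0.742
```

Run:
```python
from h import *
toolmove([471.6,20,147]); o=env.get_obs(); print(o["contact_force"].round(1),o["gripper_width"]*85.4,o["qpos"].round(2))
s=viewer.grab_frame("scene"); p=[proj(s,[471.6,20,160]),proj(s,[540,35,160])];print(np.round(p,1))
x,y=int(p[0][0])-40,int(p[0][1])-50; crop(s,x,y,100,100,6,"s7.png"); print(x,y)
```

```text
shift [-0.6  7.9  1.8] tcp [472.7  12.2 148.8] toolx [-0.976 -0.218 -0.   ] tooly [-0.218  0.976 -0.   ] z [ 0. -0. -1.]
[ 0.4 -0.5 -0. ] 63.36431323053547 [-0.23 -0.04  1.96 -0.    1.22 -2.02]
[[221.2 196. ]
 [232.1 189.4]]
181 145
```

play_rows(
  targets="0 0 0 0 4 1 55; 0 0 0 -0.5 4 0.8 55; 0 0 0 0 0 0 55; 0 0 0 0 0 0 55; 0 0 0 0 0 0 55",
)

```text
time: 33.05
tcp_pos: [471.3, 20.9, 147.0]
tool_rot: [-0.347, 3.122, -0.0]
contact_force: [0.2, -0.4, -0.7]
gripper_width: 0.743
```

Run:
```python
from h import *
for i in range(3):
    f=viewer.grab_frame("wrist"); toolmove([471.6,20,147])
o=env.get_obs();p=o["tcp_pos"]
g=cv2.GaussianBlur(cv2.cvtColor(f["image"],cv2.COLOR_RGB2GRAY),(5,5),0)
c=cv2.HoughCircles(g,cv2.HOUGH_GRADIENT,1.2,50,param1=60,param2=15,minRadius=60,maxRadius=80)
print(c[0][:3] if c is not None else None, proj(f,[p[0],p[1],p[2]+26]),proj(f,[471.6,20,36]))
```

```text
shift [-0.1 -0.9  0. ] tcp [471.3  20.8 147. ] toolx [-0.976 -0.219 -0.   ] tooly [-0.219  0.976 -0.   ] z [ 0. -0. -1.]
shift [-0.1 -0.8  0.1] tcp [471.4  20.8 147.1] toolx [-0.976 -0.219 -0.   ] tooly [-0.219  0.976 -0.   ] z [ 0. -0. -1.]
shift [-0.1 -0.8  0.1] tcp [471.4  20.8 147.1] toolx [-0.976 -0.219 -0.   ] tooly [-0.219  0.976 -0.   ] z [ 0. -0. -1.]
[[283.80002 268.2      72.72   ]
 [288.6     187.8      63.36   ]
 [346.2     275.40002  79.32   ]] (np.float64(285.4606643418301), np.float64(279.7903925477116)) (np.float64(282.9456105074379), np.float64(204.63002785362934))
```

Run:
```python
from h import *
f=viewer.grab_frame("wrist"); s=viewer.grab_frame("scene")
W=cv2.resize(f["image"][150:360,150:420,::-1],(514,400),interpolation=cv2.INTER_CUBIC)
S=cv2.resize(s["image"][165:225,200:243,::-1],(286,400),interpolation=cv2.INTER_CUBIC)
cv2.imwrite("pics/v.png",np.hstack([W,S])); print(proj(s,[471.4,20.8,160]),proj(s,[540,35,160]))
```

```text
(np.float64(220.96938934644865), np.float64(195.95844950304325)) (np.float64(232.05785668726566), np.float64(189.41306182002327))
```

View pics/v.png

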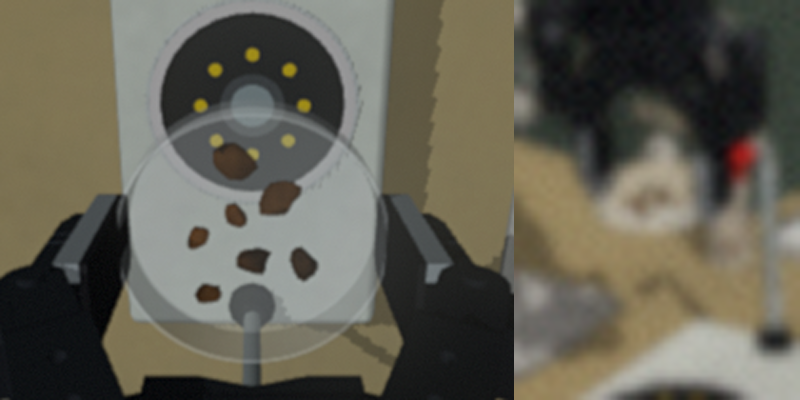

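Everything lines up: dish, lens and mast all sit at column ~252. In the scene view the dish underside (about row 206) matches the projected view pose. I'll hold here, then lower.

play_rows(
  targets="0 0 0 0 0 0 55; 0 0 0 0 0 0 55; 0 0 0 0 0 0 55; 0 0 0 0 0 0 55; 0 0 0 0 0 0 55",
)

```text
time: 33.8
tcp_pos: [471.3, 20.8, 147.0]
tool_rot: [0.347, -3.122, -0.0]
contact_force: [0.1, -0.2, -0.1]
gripper_width: 0.74
```

play_rows(
  targets="0 0 0 0 0 0 55; 0 0 0 0 0 0 55; 0 0 0 0 0 0 55; 0 0 0 0 0 0 55; 0 0 0 0 0 0 55",
)

```text
time: 34.3
tcp_pos: [471.3, 20.9, 147.0]
tool_rot: [-0.347, 3.122, 0.0]
contact_force: [0.3, -0.1, 0.2]
gripper_width: 0.743
```

play_rows(
  targets="0 0 0 0 0 0 55; 0 0 0 0 0 0 55; 0 0 0 0 0 0 55; 0 0 0 0 0 0 55; 0 0 0 0 0 0 55",
)

```text
time: 34.8
tcp_pos: [471.3, 20.8, 147.0]
tool_rot: [-0.347, 3.122, 0.0]
contact_force: [-0.7, 0.1, -0.6]
gripper_width: 0.748
```

play_rows(
  targets="0 0 0 0 0 0 55; 0 0 0 0 0 0 55; 0 0 0 0 0 0 55; 0 0 0 0 0 0 55; 0 0 0 0 0 0 55",
)

```text
time: 35.3
tcp_pos: [471.3, 20.9, 147.0]
tool_rot: [-0.347, 3.122, 0.0]
contact_force: [-0.5, -0.6, -1.0]
gripper_width: 0.74
```

play_rows(
  targets="0 0 0 0 0 0 55; 0 0 0 0 0 0 55; 0 0 0 0 0 0 55; 0 0 0 0 0 0 55; 0 0 0 0 0 0 55",
)

```text
time: 35.8
tcp_pos: [471.3, 20.8, 147.0]
tool_rot: [-0.347, 3.122, -0.0]
contact_force: [-0.6, -0.1, -0.7]
gripper_width: 0.744
```

play_rows(
  targets="0 0 0 0 -0.5 5 55; 0 0 0 0 0 12 55; 0 0 0 0 0 18 55; 0 0 0 0 0 18 55; 0 0 0 0 0 18 55",
)

```text
time: 36.3
tcp_pos: [470.8, 20.5, 74.3]
tool_rot: [0.347, -3.121, -0.001]
contact_force: [-0.1, -0.5, -0.1]
gripper_width: 0.741
```

play_rows(
  targets="0 0 0 0 0 16 55; 0 0 0 0 0 12 55; 0 0 0 0 0 8 55; 0 0 0 0 0 5 55; 0 0 0 0 0 0 55",
)

```text
time: 36.8
tcp_pos: [471.1, 20.4, 34.5]
tool_rot: [0.347, -3.122, -0.0]
contact_force: [0.1, -0.4, -0.1]
gripper_width: 0.741
```

play_rows(
  targets="0 0 0 0 0 2 55; 0 0 0 0 0 2 55; 0 0 0 0 0 0 55; 0 0 0 0 0 0 55",
)

```text
time: 37.2
tcp_pos: [471.6, 20.3, 31.2]
tool_rot: [-0.347, 3.122, -0.0]
contact_force: [0.5, 0.5, -0.9]
gripper_width: 0.743
```

Contact is expected at TCP about 23.

play_rows(
  targets="0 0 0 0 0 2 55; 0 0 0 0 0 2 55; 0 0 0 0 0 1 55; 0 0 0 0 0 0 55",
)

```text
time: 37.6
tcp_pos: [471.2, 20.4, 25.8]
tool_rot: [0.347, -3.122, -0.0]
contact_force: [0.0, 0.1, -0.7]
gripper_width: 0.741
```

play_rows(
  targets="0 0 0 0 0 1 55; 0 0 0 0 0 0 55; 0 0 0 0 0 0 55",
)

```text
time: 37.9
tcp_pos: [471.4, 20.4, 25.0]
tool_rot: [0.347, -3.122, -0.0]
contact_force: [-0.0, -0.2, 0.0]
gripper_width: 0.742
```

play_rows(
  targets="0 0 0 0 0 1 55; 0 0 0 0 0 0 55; 0 0 0 0 0 0 55",
)

```text
time: 38.2
tcp_pos: [471.4, 20.4, 24.0]
tool_rot: [0.347, -3.122, -0.0]
contact_force: [-0.3, 0.1, 0.0]
gripper_width: 0.742
```

play_rows(
  targets="0 0 0 0 0 0.5 55; 0 0 0 0 0 0 55; 0 0 0 0 0 0 55",
)

```text
time: 38.5
tcp_pos: [471.4, 20.4, 23.5]
tool_rot: [0.347, -3.122, -0.0]
contact_force: [0.4, -0.7, -0.4]
gripper_width: 0.744
```

play_rows(
  targets="0 0 0 0 0 0.5 55; 0 0 0 0 0 0 55; 0 0 0 0 0 0 55",
)

```text
time: 38.8
tcp_pos: [471.5, 20.4, 23.3]
tool_rot: [0.347, -3.122, 0.0]
contact_force: [-3.0, 1.9, 5.5]
gripper_width: 0.74
```

play_rows(
  targets="0 0 0 0 0 0.5 55; 0 0 0 0 0 0 55; 0 0 0 0 0 0 55",
)

```text
time: 39.1
tcp_pos: [471.5, 20.4, 23.3]
tool_rot: [0.347, -3.122, 0.0]
contact_force: [-5.4, 0.7, 9.9]
gripper_width: 0.747
```

play_rows(
  targets="0 0 0 0 0 -0.6 55; 0 0 0 0 0 0 64; 0 0 0 0 0 0 68; 0 0 0 0 0 0 72; 0 0 0 0 0 0 76",
)

```text
time: 39.6
tcp_pos: [471.3, 20.4, 22.9]
tool_rot: [0.347, -3.122, -0.0]
contact_force: [0.2, -0.2, 0.3]
gripper_width: 0.893
```

play_rows(
  targets="0 0 0 0 0 0 78; 0 0 0 0 0 0 78; 0 0 0 0 0 -4 78; 0 0 0 0 0 -10 80; 0 0 0 0 0 -15 80",
)

```text
time: 40.1
tcp_pos: [470.9, 20.5, 52.4]
tool_rot: [0.347, -3.121, -0.001]
contact_force: [-0.2, -0.4, -0.1]
gripper_width: 0.933
```

play_rows(
  targets="0 0 0 0 0 -25 85; 0 0 0 0 0 -35 85; 0 0 0 0 0 -40 85; 0 0 0 0 0 -40 85; 0 0 0 0 0 -20 85",
)

```text
time: 40.6
tcp_pos: [473.2, 20.1, 217.2]
tool_rot: [-0.346, 3.116, -0.004]
contact_force: [0.4, -0.1, -0.2]
gripper_width: 0.996
```

play_rows(
  targets="0 0 0 0 0 0 85; 0 0 0 0 0 0 85; 0 0 0 0 0 0 85",
)

```text
time: 40.9
tcp_pos: [470.4, 20.6, 210.6]
tool_rot: [0.346, -3.12, -0.001]
contact_force: [-0.5, 0.3, 0.2]
gripper_width: 0.994
```

Run:
```python
from h import *
f=viewer.grab_frame("wrist"); o=env.get_obs(); print(o["tcp_pos"].round(1),o["contact_force"].round(1),o["time"])
a=f["image"]; np.save("w.npy",a)
u,v=proj(f,[471.6,20,36]); print("glass",u,v,"top of dish",proj(f,[471.6,20,49]))
def fit(m,name):
    m=m.astype(np.uint8); n,l,s,c=cv2.connectedComponentsWithStats(m)
    for i in np.argsort(-s[1:,4])[:3]+1: print(name,s[i],c[i].round(1))
# fragments brown, yellow dots
i=a.astype(int); y,x=np.mgrid[:420,:560]; near=np.hypot(x-u,y-v)<80
fit(near&(i[:,:,0]>120)&(i[:,:,2]<60),"yellow")
g=cv2.GaussianBlur(cv2.cvtColor(a,cv2.COLOR_RGB2GRAY),(3,3),0)
e=cv2.HoughCircles(g,cv2.HOUGH_GRADIENT_ALT,1.2,5,param1=80,param2=.5,minRadius=25,maxRadius=75)
print(e[0] if e is not None else None)
```

```text
[470.3  20.6 210.4] [-0.  -0.1 -0.7] 40.95
glass 282.60477762544315 191.34737225752946 top of dish (np.float64(282.6353704417752), np.float64(193.8993717566408))
[[282.       190.8       42.82428 ]
 [466.8      265.2       49.883778]
 [457.2      276.        65.02694 ]
 [460.8      254.4       52.733334]
 [282.       190.8       30.787775]
 [448.8      265.2       50.712425]
 [282.       159.6       59.761623]
 [430.8      258.        35.56016 ]
 [303.6      259.2       34.0818  ]
 [450.       250.8       41.37782 ]
 [489.6      343.2       44.518787]
 [481.2      258.        35.20456 ]
 [ 80.4      366.        46.493088]
 [198.       307.2       39.477425]
 [424.8      244.8       31.407923]
 [350.4      325.2       34.765423]]
```

Run:
```python
from h import *
t=viewer.grab_frame("top"); a=t["image"].astype(int)
n,l,s,c=cv2.connectedComponentsWithStats(((a[:,:,0]>90)&(a[:,:,1]<60)).astype(np.uint8))
print([at(t,*c[i],12).round(0) for i in range(1,n) if s[i,4]>40])
print(workorder.hand_in())
```

```text
[array([ 939., -504.]), array([ 925., -232.]), array([ 718., -419.]), array([709., 226.]), array([519., 340.]), array([ 401., -797.]), array([310., 641.])]
the job is handed in; nothing more can be done
None
```

I did the job in the order asked and handed it in at about 41 s. The pen went into the tray first, then the lump. I then held the dish level over the lens for more than 2 s with its underside at about 160 mm, and set it down on the glass.

**Last checks:**
- **Dish:** the wrist image shows the dish rim and the white ring with the same centre, within a pixel. Touchdown force was at most about 10 N.
- **Hold:** the arm stayed within 0.1 mm for 2.5 s. I worked the underside height out from where I gripped the dish; the scene view agreed, but that picture is coarse (about 3–4 mm per pixel).
- **Tray:** a crop taken after both were placed shows the pen and lump inside. At the end I rechecked only the pen's cap, which had not moved.
- **Bystanders:** the red-capped items I could detect, including the vial, were in the same places at the end. I did not check the tape roll separately.

**What disagreed:**
- **Fingertips:** they ended about 10–20 mm behind the reported TCP, not 22 mm ahead. Because of this my first close passed above the pen, so I then set depths from the images and the force readings.
- **Opening readings:** the gripper read about 2.5 mm under the stated size on the pen and the dish.

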